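Clamp a polished specimen in the traversing stage

ROBOT

A 6-joint arm with a two-finger parallel gripper is mounted at the origin on the work surface. World frame = base frame: x ahead of the robot, y to its left, z up, the work surface at z = 0. Lengths are in m, angles in rad, forces in N, time in s.
With the tool pointing down it reaches from about 0.225 to 0.875 m from the base axis. Payload 3.4 kg.
Tool frame: the origin (TCP) lies at the very end of the fingers, on their centre line; the grasp point (between the pads) lies 19 mm behind it; z points along the fingers, y is the line along which they close (so a half turn about z gives the same grasp; the last joint's range is limited). The gripper opens to 85 mm and grips with 20 to 120 N. Pads are 22 mm wide; open, the fingers measure 114 mm over their backs; the gripper's body (76 mm by 85 mm) begins 54 mm behind the grasp point. The pads swing forward as they close: fully open they stand 13 mm farther back than shut.
Start: joints at [-1.26, 0.276, 1.505, -0, 1.361, -0.121], TCP at [0.241, -0.522, 0.231] pointing down, gripper open.
Joint ranges: [-2.89, 2.89], [-0.75, 2.08], [0.22, 2.7], [-1.18, 4.32], [0.11, 2.71], [-2.7, 2.7]. Speed limits (rad/s): [2.57, 2.57, 3.14, 3.14, 3.14, 3.14].

INTERFACE

Orientations are given as a unit quaternion [w, x, y, z].
In Python, from rig import readout, vision, manip gives the robot as it stands.
- The arm moves only by the shell command python3 -m handwheel 'ROWS' [FORCE]. ROWS is JSON, a list of rows, each a list of 3 entries, a list of its own where there are three numbers: the shift along the tool's x, y, z in mm, then the turn, a rotation vector about the tool's x, y, z in units of 6 degrees (1.0 is 6 degrees), then the closure, from -1 (fully open) to 1 (shut), so that 0 is half open. A call has 1 to 20 rows; each row shifts and turns the commanded pose from where the row before left it, along the tool's axes as they then stand; what a row does not reach is not made up. A row lasts 1/8 s, in which the tool goes at most 62.5 mm and 10.7 degrees, less where a joint would pass 70% of its speed; a pose out of reach is approached as far as the arm can. A call is refused whole if a number of a shift passes 62.5 or a number of a turn 1, either way. A call with a gripper value outside its range is refused whole. The fingers move at their own pace and stop on an object; FORCE is the grip in N (left out, the last holds). Time passes only in rows, so rows that do not move let the fingers close. It gives the time, the measured TCP pose, the force, the opening and the grip force at its end, in the units of the state.
- readout.get_state(): the state, without advancing time (a new reading comes with each control period).
- vision.get_image(name): name is "scene" or "top"; returns the picture (384x512x3 uint8, blue, green, red); there is no depth.
- vision.camera_params(name): a dict with "intrinsics" (3x3 intrinsics, pixels), "rvec" (rotation vector, rad) and "tvec" (3), from world to camera coordinates, as OpenCV has them. Camera axes: x right, y down, z forward; pixel columns grow to the right and rows downward; lengths in m; the calibration is good to about 2 mm. A picture is of the moment at which its call begins. camera_params takes no time and is no camera call.
- manip.sign_off(): hands the job in; it is judged then, once.
The state is a dict: "clock": time; "qpos": joint angles; "qd": joint speeds; "effort": joint torques, N m; "position": TCP position; "ee_rot": TCP orientation; "contact_force": force on the tool from outside, world axes, zero at the start; "moment": the same for the moment, N m; "width": finger opening in m; "gripper_force": force on a finger pad.
Only numpy, scipy, OpenCV 4.12 (cv2) and the standard library are available. Lean on these libraries where they do the work, as an engineer would, in place of code of your own. Each camera call takes 0.05 s, during which the arm holds its last target. There are 200 camera calls.

TASK

Stand the loose round resin specimen upright on the bed of the black clamp stage, between the jaw and the V-shaped stop, and feed the jaw up by turning its knob clockwise (the knob travels along with the jaw) until the specimen sits centred in the V and is held snugly, with roughly 10 N. The resin is brittle: set it down gently without dropping it and never let the jaw press it with more than 25 N. Do not push the carriage or jaw itself, let go of everything at the end and leave the mouse, bottle and dish where they are.

Things in the scene. Friction and masses are not known exactly. Their poses are not given: they have to be found in the camera images.
- specimen: Loose dark resin puck, a cylinder 30 mm in diameter and 22 mm high, 30 to 60 g, with a small ore section in its polished top; it stands upright on the bench to start with. Origin at the centre of its underside, z along its axis (up).
- stage: Fixed black base plate, 150 mm (its x) by 300 mm (its y), flat. Origin at the centre of its underside, z up; the jaw feeds along its +y. The bed is its flat top, 14 mm above the origin. Steel guide rails, 12 mm wide, 8 mm proud of the bed, run along y at x = -66 and +66 mm. Carries the carriage (towards -y) and a V stop (towards +y); the bed between them is bare.
- bed_mid (a point): Point on the bed, x = 0, y = +52.5 mm of the stage. A steel 90-degree V stop, 20 mm high, under 50 mm wide, open towards -y, is bolted on the line x = 0. Its place along y differs each time and is not measured: a seated specimen's axis lies within 7.5 mm of this point along y, at x = 0. Seen along y, the V's arms end 3 mm short of the seated specimen's axis.
- carriage: Aluminium carriage on rails, 144 mm (x) by 68 mm (y), top 42 mm above the stage's underside; sprung steel jaw in front, flat face 44 mm wide, 16 to 41 mm up, giving 1 mm per 10 N. Origin level with the stage's underside, below the jaw face, which looks to +y; axes as the stage's. Face starts at y = +5 mm of the stage, travels 54 mm. Resists a push with 17 N and holds as much clamp unaided.
- knob_grip (a point): Grip point on the knob's vertical axis, 72 mm above the stage's underside, 50 mm behind the jaw face; rides on the carriage, so it shifts to the stage's +y as the knob turns. Black knob: disc 48 mm across (42 to 50 mm above the stage's underside), upright bar grip 46 mm long, 14 mm thick, 50 to 82 mm up. Site x axis along the bar (at first parallel to the stage's x), z up.
- knob (a joint): Knob angle, rad, 0 at the start, growing clockwise seen from above, up to 3.6. A pinion on a rack feeds the carriage 15 mm to the stage's +y per rad. It turns freely with about 0.26 N m; each 10 N of clamp adds 0.15 N m. A sideways push on the knob to +y adds to the clamp newton for newton. Clamp grows by 15 N per 0.1 rad.
- mouse: Black computer mouse, 100 x 58 x 32 mm, a bystander; origin under its centre.
- oil_bottle: Small amber bottle, 34 mm in diameter, 75 mm high, a bystander; origin under its centre.
- dish: Shallow glass dish, 90 mm in diameter, 16 mm high, a bystander; origin under its centre.
Mind the look-alikes: they are no part of the job. What is meant by the specimen is not green or turquoise, and is the smaller of those in its own colour.

How it is judged:
By the outcome, as a careful person would: the job done as asked, in the order asked, and still so for the second after the job is handed in, with the robot touching nothing.
It also fails if it takes over 58 s, if anything falls off the work surface, if the arm or the gripper's body presses on something with over 40 N, if the wrist force passes 120 N, or if a joint passes its speed limit or range.

## Working session

There is one attempt and no reset: what is moved stays moved. The work goes in short steps, Python scripts to look and compute and a shell command to move; the robot and the scene stay as the last step left them, time stands still between calls to the robot, and variables do not carry over. Pictures are saved under pics/ and viewed, at most 10 in all, crops included, and the job is handed in when it is done.

```bash
mkdir -p pics
python3 - <<'E'
from rig import readout, vision
import cv2
for n in("scene","top"):
    im=vision.get_image(n); cv2.imwrite(f"pics/{n}0.png",cv2.resize(im,(800,600),interpolation=cv2.INTER_CUBIC)); cv2.imwrite(f"pics/raw_{n}0.png",im)
    p=vision.camera_params(n);print(n,p)
s=readout.get_state();print(s)
E
```

```text
scene {'intrinsics': array([[380.92753381,   0.        , 254.63099041],
       [  0.        , 380.92753381, 190.21723323],
       [  0.        ,   0.        ,   1.        ]]), 'rvec': array([ 2.07558659,  1.26391899, -0.52327422]), 'tvec': array([-0.27089928, -0.32871952,  1.51029058])}
top {'intrinsics': array([[357.99294302,   0.        , 250.59040482],
       [  0.        , 357.99294302, 188.62710202],
       [  0.        ,   0.        ,   1.        ]]), 'rvec': array([ 2.13671734, -2.17151919,  0.16143304]), 'tvec': array([0.00624395, 0.59180263, 1.11849222])}
{'clock': 0.1, 'qpos': array([-1.26000887e+00,  2.76517287e-01,  1.50601232e+00, -3.01100505e-05,
        1.36070441e+00, -1.20985515e-01]), 'qd': array([-0.00035425, -0.00065465, -0.00084866,  0.00076585, -0.00097069,
        0.00127798]), 'effort': array([ 1.74821027e-03, -4.17699480e+01, -2.46405619e+01,  2.37732718e-05,
        5.85202783e-03, -8.63280178e-06]), 'position': array([ 0.24047276, -0.5217749 ,  0.23053216]), 'ee_rot': array([-8.15591959e-04,  9.76785877e-01,  2.14216427e-01, -9.24216217e-05]), 'contact_force': array([-0.31725874, -0.70228783,  0.1665932 ]), 'moment': array([-0.08018836,  0.0326278 , -0.04608541]), 'gripper_force': 0.0, 'width': 0.08519998861441921}
```

View pics/scene0.png

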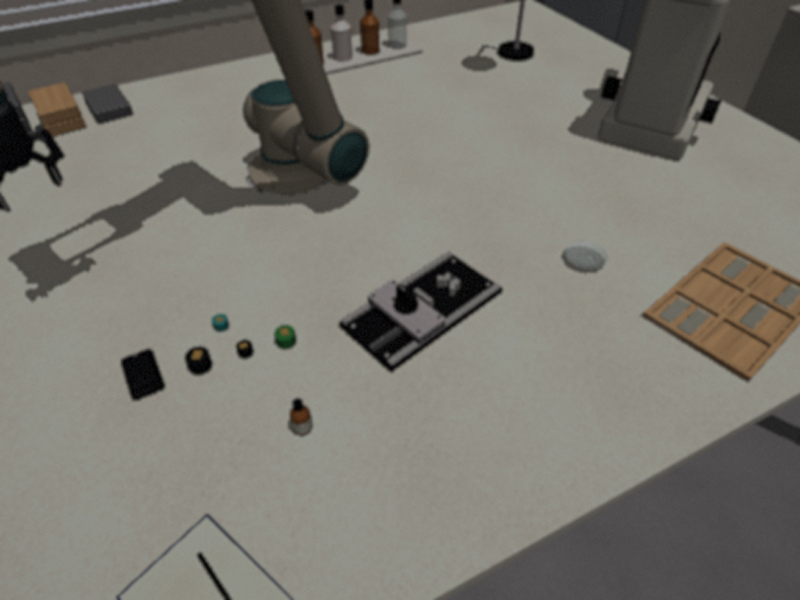

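View pics/top0.png

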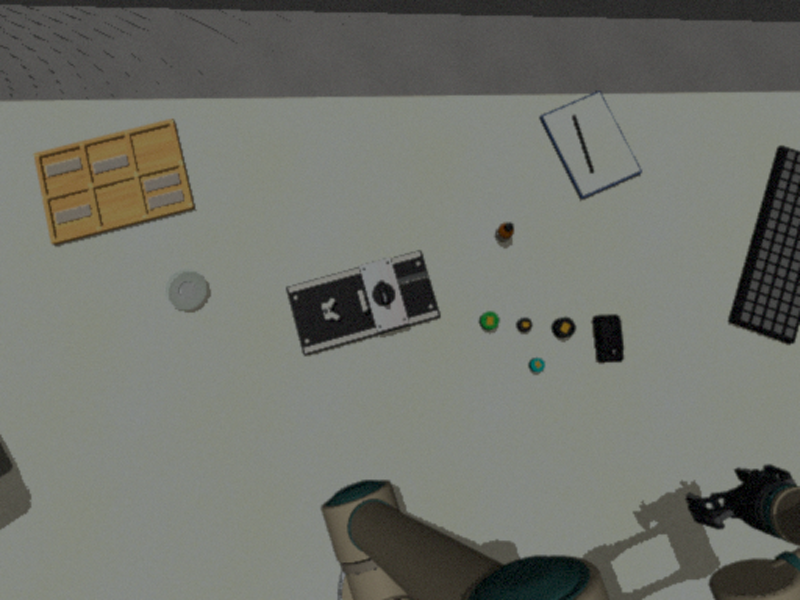

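The scene view shows the specimen as the small black puck at (245,348), and the top view shows it at (524,325). Next to it are the larger black puck at top (564,328) and the green one at (489,321). The stage is at top (363,302), with the V at (330,310) and the knob at (384,294).

```bash
cat > h.py <<'E'
import numpy as np, cv2
from rig import vision, readout
from scipy.spatial.transform import Rotation as R
def P(n):
    p=vision.camera_params(n); return p["intrinsics"],cv2.Rodrigues(p["rvec"])[0],p["tvec"].ravel(),p
def plane(n,uv,z):
    K,Rm,t,_=P(n); d=Rm.T@np.linalg.inv(K)@np.array([*uv,1.]); c=-Rm.T@t
    return (c+d*(z-c[2])/d[2])
def proj(n,X):
    p=vision.camera_params(n); return cv2.projectPoints(np.atleast_2d(np.float64(X)),p["rvec"],p["tvec"],p["intrinsics"],None)[0][:,0]
def crop(src,x,y,w,h,k,out):
    im=cv2.imread(src) if isinstance(src,str) else src
    c=cv2.resize(im[y:y+h,x:x+w],None,fx=k,fy=k,interpolation=cv2.INTER_CUBIC)
    c=cv2.convertScaleAbs(c,alpha=1.5,beta=10)
    for i in range(0,w,10): cv2.putText(c,str(x+i),(i*k,8),0,.3,(0,0,255)); cv2.line(c,(i*k,9),(i*k,14),(0,0,255))
    for i in range(0,h,10): cv2.putText(c,str(y+i),(0,i*k+3),0,.3,(0,0,255)); cv2.line(c,(20,i*k),(25,i*k),(0,0,255))
    cv2.imwrite(out,c)
E
python3 - <<'E'
from h import *
crop("pics/raw_top0.png",180,155,110,76,7,"pics/c1.png")
crop("pics/raw_top0.png",295,190,80,55,9,"pics/c2.png")
E
```

```text
(no output)
```

View pics/c1.png

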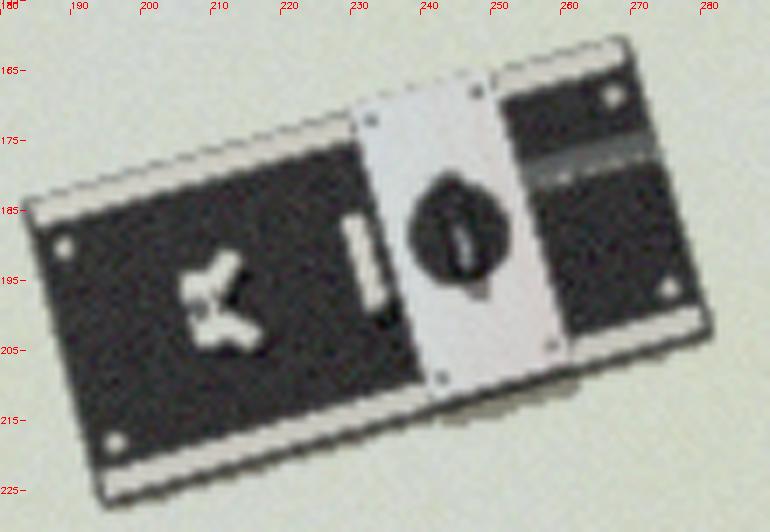

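View pics/c2.png

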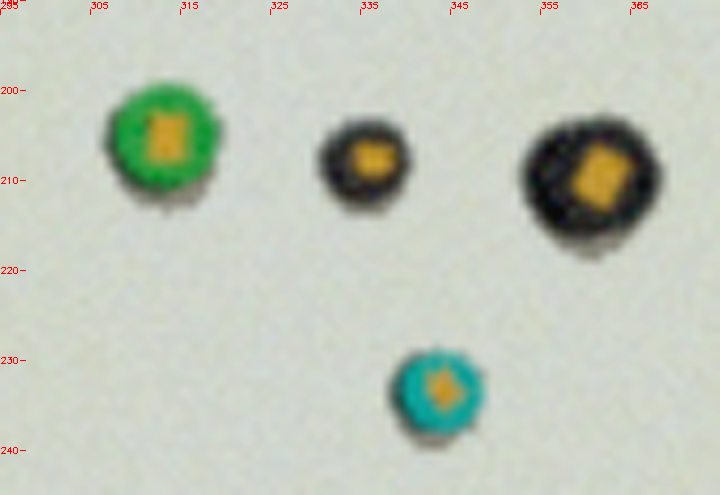

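```bash
cat >> h.py <<'E'
def cp(x0,y0,k,pts): return (np.float64(pts)+.5)/k-.5+[x0,y0]
def stageT(p): # x,y,yaw
    c,s=np.cos(p[2]),np.sin(p[2]); return lambda q: np.column_stack([p[0]+c*np.atleast_2d(q)[:,0]-s*np.atleast_2d(q)[:,1],p[1]+s*np.atleast_2d(q)[:,0]+c*np.atleast_2d(q)[:,1],np.atleast_2d(q)[:,2]])
E
python3 - <<'E'
from h import *
from scipy.optimize import least_squares
for n in("top","scene"):
    K,Rm,t,_=P(n); print(n,-Rm.T@t)
uv=cp(180,155,7,[[22,203],[628,38],[712,338],[102,507]])
w=[plane("top",p,.014) for p in uv]; print(np.round(w,4)); 
c=np.mean(w,0); print("sides",[np.linalg.norm(w[i]-w[i-1]) for i in range(4)])
# +y dir is toward V (left in picture)
d=(w[0]-w[1]+w[3]-w[2])/2; yaw=np.arctan2(d[1],d[0])-np.pi/2
q=np.array([[1,1],[1,-1],[-1,-1],[-1,1]])*[.075,.15]
def f(p,q): return (proj("top",stageT(p)(np.column_stack([q,np.full(4,.014)])))-uv).ravel()
for sg in(1,-1):
    r=least_squares(f,[c[0],c[1],yaw],args=(q*[sg,1],),x_scale=.01); print(sg,r.x,np.degrees(r.x[2]),np.round(r.fun,1),r.cost)
    if r.cost<30: best=r.x
T=stageT(best)
print("pred crop px knob,jaw centre, bedmid", (proj("top",T([[0,-.045,.082],[0,.005,.041],[0,.0525,.034]]))-[180,155])*7+3)
for nm,px,z in(("V L arm tip",(236,252),.034),("V R tip",(258,340),.034),("jaw face top",(343,218),.041),("jaw face bot",(370,312),.041),("knob disc",(459,233),.05)):
    X=plane("top",cp(180,155,7,[px])[0],z); cs=np.array([[np.cos(best[2]),np.sin(best[2])],[-np.sin(best[2]),np.cos(best[2])]]); print(nm,np.round(X,4),"stage",np.round(cs@(X[:2]-best[:2]),4))
def bb(p,r=.015,h=.022):
    a=np.linspace(0,2*np.pi,60); C=np.column_stack([p[0]+r*np.cos(a),p[1]+r*np.sin(a)])
    u=np.vstack([proj("top",np.column_stack([C,np.full(60,z)])) for z in(0,h)]); return np.r_[u.min(0),u.max(0)]
m=np.r_[cp(295,190,9,[320,118]),cp(295,190,9,[411,209])]
g=plane("top",(335,208),.011)[:2]
r=least_squares(lambda p:bb(p)-m,g,x_scale=.01);print("puck",r.x,np.round(r.fun,2))
print("others",plane("top",cp(295,190,9,[165,138])[0],.02),plane("top",cp(295,190,9,[592,180])[0],.03),plane("top",cp(295,190,9,[438,392])[0],.02))
for n in("scene",): print(proj(n,[[*r.x,.022],*T([[0,.0525,.014]])])*[800/512,600/384])
E
```

```text
top [0.43116254 0.01018422 1.18965933]
scene [ 1.27589522 -0.34644188  0.84527509]
[[ 0.6161  0.2212  0.014 ]
 [ 0.6916 -0.068   0.014 ]
 [ 0.5466 -0.1041  0.014 ]
 [ 0.4721  0.1826  0.014 ]]
sides [np.float64(0.1490327057042141), np.float64(0.29890546582130423), np.float64(0.14943629066164518), np.float64(0.29630188022698145)]
1 [0.58164711 0.05790306 0.25461727] 14.588494894151982 [-0.2 -0.1  0.1 -0.1  0.6 -0.1 -0.5  0.3] 0.377875113669776
-1 [0.58415337 0.05811177 0.25621144] 14.679834025626672 [ 10.9  43.   12.5  42.  -12.  -43.8 -11.7 -44.2] 4017.579019291761
pred crop px knob,jaw centre, bedmid [[458.3909495  223.76955326]
 [354.56323287 265.16876475]
 [256.34554663 294.21597492]]
V L arm tip [0.5883 0.1181 0.034 ] stage [0.0216 0.0566]
V R tip [0.5471 0.108  0.034 ] stage [-0.0208  0.0572]
jaw face top [0.6025 0.0679 0.041 ] stage [0.0227 0.0044]
jaw face bot [0.5585 0.0558 0.041 ] stage [-0.0229  0.0038]
knob disc [0.5934 0.0143 0.05  ] stage [ 0.0003 -0.0452]
puck [ 0.52784271 -0.28213021] [-0.28  0.24  0.28 -0.25]Traceback (most recent call last):
  File "<stdin>", line 25, in <module>
  File "h.py", line 7, in plane
    K,Rm,t,_=P(n); d=Rm.T@np.linalg.inv(K)@np.array([*uv,1.]); c=-Rm.T@t
                                                    ^^^^^^^^
TypeError: Value after * must be an iterable, not numpy.float64
```

```bash
cat >> h.py <<'E'
ST=[.58165,.05790,.25462]
def S(x,y,z): return stageT(ST)([[x,y,z]])[0]
def to(target,yawY=None):
    """print tool-frame shift mm and z-turn (units) to reach world target"""
    s=readout.get_state(); q=s["ee_rot"]; M=R.from_quat([q[1],q[2],q[3],q[0]])
    d=M.inv().apply(np.array(target)-s["position"])*1e3
    y=M.as_matrix()[:,1]; out=["t",round(float(s["clock"]),2),"pos",np.round(s["position"],4),"shift",np.round(d,1),"tilt",np.round(M.as_matrix()[:,2][:2],4)]
    if yawY is not None:
        a=(np.arctan2(y[1],y[0])-yawY+np.pi)%(2*np.pi)-np.pi; out+=["turn units",round(np.degrees(a)/6,2)]
    out+=["F",np.round(s["contact_force"],1),"M",np.round(s["moment"],2),"w",round(s["width"],4),"g",round(float(s["gripper_force"]),1)]
    print(*out)
E
python3 -m handwheel '[[[0,0,7],[0,0,-1],-0.4],[[0,0,7],[0,0,-1],-0.4],[[0,0,7],[0,0,-1],-0.4],[[0,0,7],[0,0,-1],-0.4],[[0,0,7],[0,0,-1],-0.4],[[0,0,7],[0,0,-1],-0.4],[[0,0,7],[0,0,-1],-0.4],[[0,0,7],[0,0,-1],-0.4],[[0,0,7],[0,0,-1],-0.4],[[0,0,7],[0,0,-1],-0.4],[[0,0,7],[0,0,-1],-0.4],[[0,0,7],[0,0,-1],-0.4],[[0,0,7],[0,0,-1],-0.4],[[0,0,0],[0,0,-0.3],-0.4]]' 25
python3 - <<'E'
from h import *
to([.5278,-.2821,.10],ST[2])
E
```

```text
clock: 1.85
position: [0.2404, -0.5215, 0.1394]
ee_rot: [-0.001, 0.612, 0.791, 0.001]
contact_force: [0.3, 0.2, 0.1]
width: 0.0596
gripper_force: 0.0
t 1.85 pos [ 0.2404 -0.5215  0.1394] shift [159.4 338.4  39.7] tilt [-0.0007  0.0021] turn units -0.0 F [0.3 0.2 0.1] M [0.03 0.04 0.05] w 0.0596 g 0.0
```

```bash
python3 -m handwheel '[[[16,34,2],[0,0,0],-0.4],[[16,34,2],[0,0,0],-0.4],[[16,34,2],[0,0,0],-0.4],[[16,34,4],[0,0,0],-0.4],[[16,34,4],[0,0,0],-0.4],[[16,34,4],[0,0,0],-0.4],[[16,34,4],[0,0,0],-0.4],[[16,34,4],[0,0,0],-0.4],[[16,34,4],[0,0,0],-0.4],[[15.4,32.4,4],[0,0,0],-0.4],[[0,0,0],[0,0,0],-0.4]]'
python3 - <<'E'
from h import *
to([.5278,-.2821,.10],ST[2])
im=vision.get_image("top"); crop(im,295,165,100,75,8,"pics/c3.png")
print(proj("top",[[.5278,-.2821,.022]]))
E
```

```text
clock: 3.22
position: [0.5298, -0.2814, 0.1061]
ee_rot: [0.0, 0.611, 0.792, 0.0]
contact_force: [0.4, -0.5, -0.7]
width: 0.0596
gripper_force: 0.0
t 3.23 pos [ 0.5298 -0.2814  0.1061] shift [-0.2 -2.1  6.1] tilt [0.0003 0.0004] turn units 0.01 F [ 0.4 -0.5 -0.7] M [ 0.02 -0.05 -0.04] w 0.0596 g 0.0
[[335.92277353 207.48250718]]
```

View pics/c3.png

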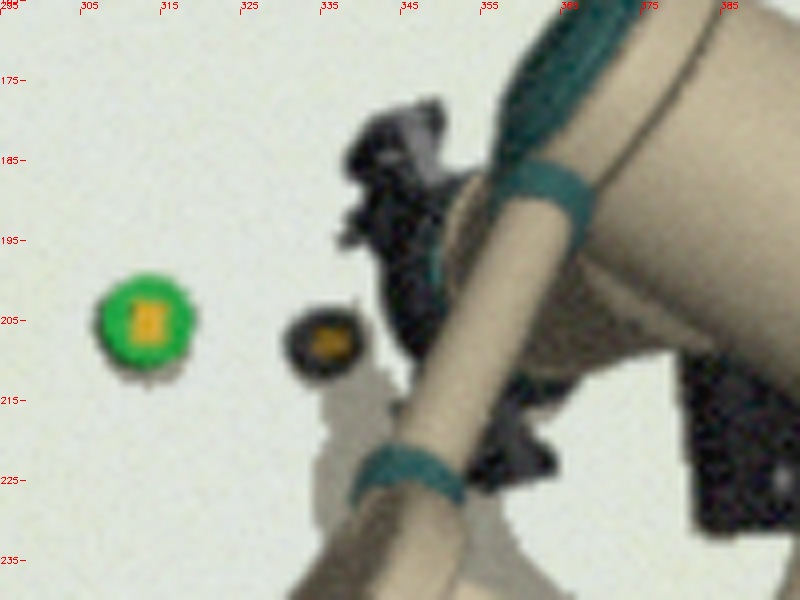

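```bash
python3 -m handwheel '[[[0,-2,20],[0,0,0],-0.4],[[0,0,25],[0,0,0],-0.4],[[0,0,25],[0,0,0],-0.4],[[0,0,20],[0,0,0],-0.4],[[0,0,9],[0,0,0],-0.4],[[0,0,3],[0,0,0],-0.4],[[0,0,0],[0,0,0],-0.4],[[0,0,0],[0,0,0],0.6],[[0,0,0],[0,0,0],0.6],[[0,0,0],[0,0,0],0.6],[[0,0,0],[0,0,0],0.6],[[0,0,0],[0,0,0],0.6],[[0,0,0],[0,0,0],0.6]]' 25
python3 - <<'E'
from h import *
to([.5278,-.2821,.10],ST[2])
E
```

```text
clock: 4.9
position: [0.5269, -0.2838, 0.0052]
ee_rot: [0.001, 0.612, 0.791, 0.0]
contact_force: [-0.1, -0.0, 5.5]
width: 0.0288
gripper_force: 24.7
t 4.9 pos [ 0.5269 -0.2838  0.0052] shift [  1.3   1.5 -94.8] tilt [ 0.0014 -0.001 ] turn units -0.01 F [-0.1 -0.   5.5] M [ 0.09  0.07 -0.  ] w 0.0288 g 24.7
```

```bash
python3 -m handwheel '[[[0,0,-2],[0,0,0],0.6],[[0,0,-8],[0,0,0],0.6],[[0,0,-20],[0,0,0],0.6],[[0,0,-30],[0,0,0],0.6],[[0,0,-30],[0,0,0],0.6],[[0,0,-30],[0,0,0],0.6],[[0,0,0],[0,0,0],0.6]]'
python3 - <<'E'
from h import *
print(S(0,.041,.0192)); to(S(0,.041,.12),ST[2])
E
```

```text
clock: 5.78
position: [0.5277, -0.2845, 0.127]
ee_rot: [0.003, 0.612, 0.791, 0.0]
contact_force: [0.2, 0.6, -0.0]
width: 0.0287
gripper_force: 24.7
[0.57132302 0.09757812 0.0192    ]
t 5.78 pos [ 0.5277 -0.2845  0.127 ] shift [358.9 138.1   5.9] tilt [ 0.0047 -0.0034] turn units -0.01 F [ 0.2  0.6 -0. ] M [ 0.01  0.07 -0.03] w 0.0287 g 24.7
```

```bash
python3 -m handwheel '[[[15,6,0],[0,0,0],0.6],[[30,11.5,0],[0,0,0],0.6],[[30,11.5,0],[0,0,0],0.6],[[30,11.5,0],[0,0,0],0.6],[[30,11.5,0],[0,0,0],0.6],[[30,11.5,0],[0,0,0],0.6],[[30,11.5,0],[0,0,0],0.6],[[30,11.5,0],[0,0,0],0.6],[[30,11.5,0],[0,0,0],0.6],[[30,11.5,0],[0,0,0],0.6],[[30,11.5,0],[0,0,0],0.6],[[30,11.5,0],[0,0,0],0.6],[[29,11.5,0],[0,0,0],0.6],[[15,6,0],[0,0,0],0.6],[[0,0,0],[0,0,0],0.6]]'
python3 - <<'E'
from h import *
to(S(0,.041,.12),ST[2])
for n in("scene","top"): cv2.imwrite(f"pics/raw_{n}1.png",vision.get_image(n))
a=cv2.imread("pics/raw_scene1.png")[110:260,190:340]; b=cv2.imread("pics/raw_top1.png")[130:250,170:300]
crop("pics/raw_scene1.png",195,110,130,100,6,"pics/c4.png")
E
```

```text
clock: 7.65
position: [0.5729, 0.1316, 0.1233]
ee_rot: [-0.001, 0.611, 0.792, -0.001]
contact_force: [-0.1, 0.2, -0.4]
width: 0.0288
gripper_force: 24.8
t 7.65 pos [0.5729 0.1316 0.1233] shift [-32.5 -10.1   3.3] tilt [-0.0021 -0.0005] turn units 0.01 F [-0.1  0.2 -0.4] M [ 0.01 -0.03 -0.01] w 0.0288 g 24.8
```

View pics/c4.png

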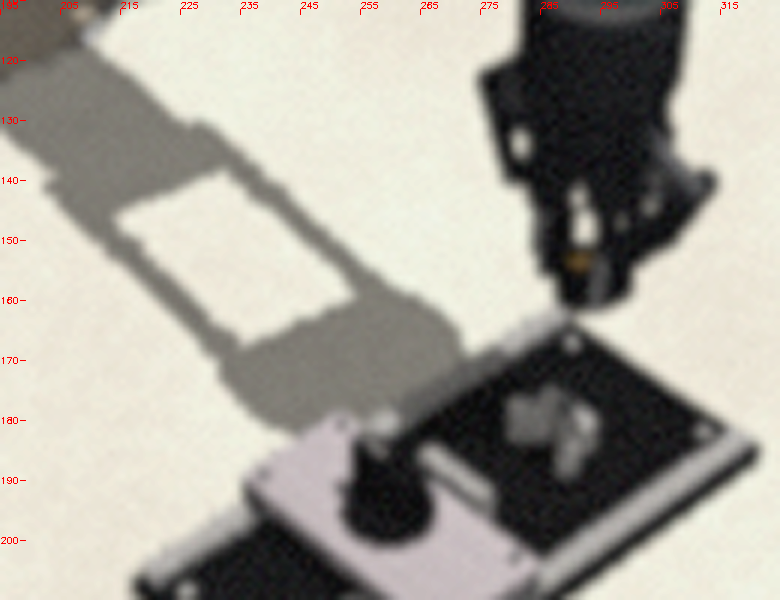

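```bash
python3 -m handwheel '[[[-17,-5,0],[0,0,0],0.6],[[-16.5,-5,0],[0,0,0],0.6],[[0,0,10],[0,0,0],0.6],[[0,0,25],[0,0,0],0.6],[[0,0,25],[0,0,0],0.6],[[0,0,20],[0,0,0],0.6],[[0,0,10],[0,0,0],0.6],[[0,0,3],[0,0,0],0.6],[[0,0,0],[0,0,0],0.6],[[0,0,0],[0,0,0],0.6]]'
python3 - <<'E'
from h import *
to(S(0,.040,.0192),ST[2])
E
```

```text
clock: 9.0
position: [0.5731, 0.0958, 0.032]
ee_rot: [0.001, 0.612, 0.791, 0.001]
contact_force: [0.0, -0.3, 0.1]
width: 0.0289
gripper_force: 24.8
t 9.0 pos [0.5731 0.0958 0.032 ] shift [ 1.2 -1.3 12.8] tilt [0.0016 0.0001] turn units -0.01 F [ 0.  -0.3  0.1] M [-0.02  0.    0.  ] w 0.0289 g 24.8
```

```bash
python3 -m handwheel '[[[0.5,-1.3,4],[0,0,0],0.6],[[0,0,3],[0,0,0],0.6],[[0,0,2],[0,0,0],0.6],[[0,0,1],[0,0,0],0.6],[[0,0,0.5],[0,0,0],0.6],[[0,0,0],[0,0,0],0.6],[[0,0,0],[0,0,0],0.6]]'
python3 - <<'E'
from h import *
to(S(0,.040,.0192),ST[2])
E
```

```text
clock: 9.88
position: [0.5712, 0.0959, 0.0208]
ee_rot: [0.0, 0.612, 0.791, -0.0]
contact_force: [-1.0, -0.5, -0.8]
width: 0.0291
gripper_force: 24.8
t 9.88 pos [0.5712 0.0959 0.0208] shift [0.6 0.6 1.6] tilt [ 0.0001 -0.0001] turn units -0.01 F [-1.  -0.5 -0.8] M [-0.03 -0.03  0.02] w 0.0291 g 24.8
```

```bash
python3 -m handwheel '[[[0,0,0.5],[0,0,0],0.6],[[0,0,0],[0,0,0],0.6],[[0,0,0.5],[0,0,0],0.6],[[0,0,0],[0,0,0],0.6]]';python3 -m handwheel '[[[0,0,0.4],[0,0,0],0.6],[[0,0,0],[0,0,0],0.6],[[0,0,0],[0,0,0],0.6]]'
```

```text
clock: 10.38
position: [0.5711, 0.0959, 0.0197]
ee_rot: [0.0, 0.612, 0.791, -0.0]
contact_force: [0.4, 0.4, -0.3]
width: 0.0289
gripper_force: 24.8
clock: 10.75
position: [0.5711, 0.0959, 0.0193]
ee_rot: [0.0, 0.612, 0.791, -0.0]
contact_force: [0.1, -0.2, 0.3]
width: 0.0291
gripper_force: 24.8
```

```bash
for i in 1; do python3 -m handwheel '[[[0,0,0.4],[0,0,0],0.6],[[0,0,0],[0,0,0],0.6],[[0,0,0],[0,0,0],0.6]]'; done; python3 -m handwheel '[[[0,0,0.4],[0,0,0],0.6],[[0,0,0],[0,0,0],0.6],[[0,0,0],[0,0,0],0.6]]'
```

```text
clock: 11.12
position: [0.5712, 0.0959, 0.0192]
ee_rot: [0.0, 0.612, 0.791, 0.0]
contact_force: [-0.2, -0.6, 2.6]
width: 0.0291
gripper_force: 25.0
clock: 11.5
position: [0.5712, 0.0959, 0.0192]
ee_rot: [0.0, 0.612, 0.791, 0.0]
contact_force: [-0.4, -0.4, 5.5]
width: 0.029
gripper_force: 25.2
```

```bash
python3 -m handwheel '[[[0,0,-0.4],[0,0,0],0.6],[[0,0,0],[0,0,0],0.3],[[0,0,0],[0,0,0],0.2],[[0,0,0],[0,0,0],0.1],[[0,0,0],[0,0,0],0],[[0,0,0],[0,0,0],0],[[0,0,0],[0,0,0],-0.1],[[0,0,-5],[0,0,0],-0.1],[[0,0,-15],[0,0,0],-0.1],[[0,0,-30],[0,0,0],-0.1],[[0,0,-30],[0,0,0],-0.1],[[0,0,-30],[0,0,0],-0.1],[[0,0,0],[0,0,0],-0.1]]'
python3 - <<'E'
from h import *
to(S(0,-.045,.14),ST[2]+np.pi/2)
crop(vision.get_image("scene"),215,140,110,80,7,"pics/c5.png")
E
```

```text
clock: 13.12
position: [0.5734, 0.096, 0.1327]
ee_rot: [0.003, 0.612, 0.791, 0.002]
contact_force: [-0.5, 0.0, -0.4]
width: 0.0471
gripper_force: 0.0
t 13.12 pos [0.5734 0.096  0.1327] shift [-84.   -1.5  -7.2] tilt [0.0074 0.0003] turn units -15.01 F [-0.5  0.  -0.4] M [-0.04 -0.01 -0.02] w 0.0471 g 0.0
```

View pics/c5.png

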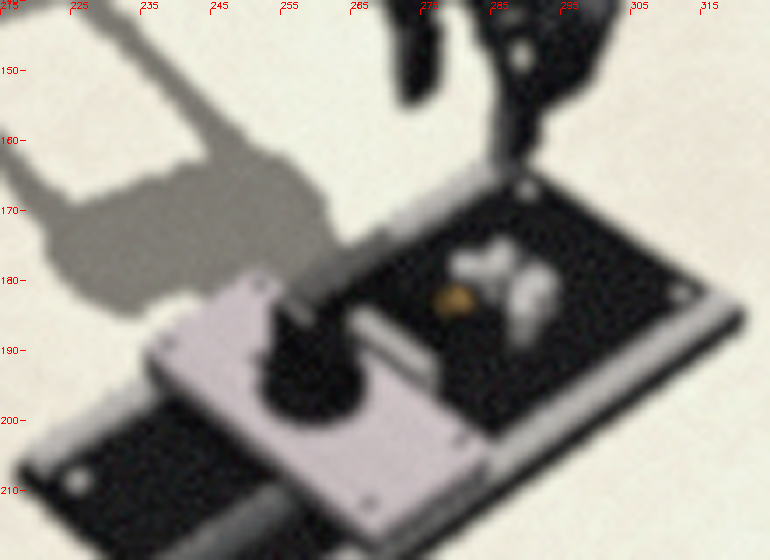

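The specimen stands upright on the bed, with its ore section at (279,182), in front of the V at (288,181). On to the knob.

```bash
python3 -m handwheel '[[[-20,0,0],[0,0,0],-0.1],[[-30,-1,0],[0,0,0],-0.1],[[-34,-0.5,0],[0,0,-0.5],-0.1],[[0,0,0],[0,0,-1],-0.1],[[0,0,0],[0,0,-1],-0.1],[[0,0,0],[0,0,-1],-0.1],[[0,0,0],[0,0,-1],-0.1],[[0,0,0],[0,0,-1],-0.1],[[0,0,0],[0,0,-1],-0.1],[[0,0,0],[0,0,-1],-0.1],[[0,0,0],[0,0,-1],-0.1],[[0,0,0],[0,0,-1],-0.1],[[0,0,0],[0,0,-1],-0.1],[[0,0,0],[0,0,-1],-0.1],[[0,0,0],[0,0,-1],-0.1],[[0,0,0],[0,0,-1],-0.1],[[0,0,0],[0,0,-1],-0.1],[[0,0,0],[0,0,-0.5],-0.1],[[0,0,0],[0,0,0],-0.1]]'
python3 - <<'E'
from h import *
to(S(0,-.045,.056),ST[2]+np.pi/2)
print("puck ore pred scene",proj("scene",[S(0,.041,.036),S(0,.045,.036)]))
E
```

```text
clock: 15.55
position: [0.5902, 0.013, 0.1277]
ee_rot: [-0.001, -0.126, 0.992, -0.0]
contact_force: [-0.9, -0.7, -0.6]
width: 0.0471
gripper_force: 0.0
t 15.55 pos [0.5902 0.013  0.1277] shift [-3.2  0.6 71.7] tilt [-0.0024 -0.0004] turn units -0.02 F [-0.9 -0.7 -0.6] M [-0.03 -0.03 -0.03] w 0.0471 g 0.0
puck ore pred scene [[279.91213205 182.12170045]
 [280.85071805 181.50707401]]
```

```bash
python3 -m handwheel '[[[-3.2,0.6,20],[0,0,0],-0.1],[[0,0,20],[0,0,0],-0.1],[[0,0,15],[0,0,0],-0.1],[[0,0,10],[0,0,0],-0.1],[[0,0,5],[0,0,0],-0.1],[[0,0,0],[0,0,0],-0.1],[[0,0,0],[0,0,0],-0.1]]'
python3 - <<'E'
from h import *
to(S(0,-.045,.056),ST[2]+np.pi/2)
E
```

```text
clock: 16.42
position: [0.5942, 0.0156, 0.0596]
ee_rot: [0.001, -0.127, 0.992, -0.0]
contact_force: [-0.2, -1.2, -0.1]
width: 0.0472
gripper_force: 0.0
t 16.43 pos [0.5942 0.0156 0.0596] shift [ 1.5 -0.9  3.6] tilt [ 0.0013 -0.0002] turn units -0.01 F [-0.2 -1.2 -0.1] M [-0.04 -0.02 -0.03] w 0.0472 g 0.0
```

```bash
python3 -m handwheel '[[[1.2,-0.9,2],[0,0,0],0.3],[[0,0,1],[0,0,0],0.5],[[0,0,0],[0,0,0],0.55],[[0,0,0],[0,0,0],0.6],[[0,0,0],[0,0,0],0.62],[[0,0,0],[0,0,0],0.64],[[0,0,0],[0,0,0],0.66],[[0,0,0],[0,0,0],0.72],[[0,0,0],[0,0,0],0.72]]' 20
python3 - <<'E'
from h import *
to(S(0,-.045,.056),ST[2]+np.pi/2)
E
```

```text
clock: 17.55
position: [0.5928, 0.0144, 0.056]
ee_rot: [-0.0, -0.127, 0.992, -0.0]
contact_force: [0.2, -0.5, 1.3]
width: 0.0136
gripper_force: 22.8
t 17.55 pos [0.5928 0.0144 0.056 ] shift [-0.2 -0.1  0. ] tilt [-0.     -0.0002] turn units -0.0 F [ 0.2 -0.5  1.3] M [-0.02  0.02  0.19] w 0.0136 g 22.8
```

```bash
cat >> h.py <<'E'
def knob():
    s=readout.get_state(); q=s["ee_rot"]; M=R.from_quat([q[1],q[2],q[3],q[0]]).as_matrix()
    th=(ST[2]+np.pi/2-np.arctan2(M[1,1],M[0,1])+np.pi/2)%(2*np.pi)-np.pi/2
    c,sn=np.cos(ST[2]),np.sin(ST[2]); A=np.array([[c,sn],[-sn,c]])
    d=A@(s["position"][:2]-S(0,-.045+.015*th,0)[:2])*1e3; f=A@s["contact_force"][:2]
    print("t",round(s["clock"],2),"th deg",round(np.degrees(th),2),"jaw y",round(5+15*th,2),"off-track xy mm",np.round(d,2),"Fstage",np.round(f,1),"Fz",round(s["contact_force"][2],1),"M",np.round(s["moment"],3),"w",round(s["width"],4))
E
python3 -m handwheel '[[[0,0,0],[0,0,0],1],[[0,0,0],[0,0,0],1],[[0,1.57,0],[0,0,1],1],[[0.16,1.56,0],[0,0,1],1],[[0.33,1.54,0],[0,0,1],1],[[0.49,1.49,0],[0,0,1],1],[[0,0,0],[0,0,0],1]]' 60
python3 -c "
from h import *
knob()"
```

```text
clock: 18.42
position: [0.5911, 0.0217, 0.0561]
ee_rot: [-0.0, 0.083, 0.997, 0.001]
contact_force: [-0.4, 4.2, 2.2]
width: 0.0134
gripper_force: 59.2
t 18.43 th deg 24.06 jaw y 11.3 off-track xy mm [0.04 1.28] Fstage [0.6 4.2] Fz 2.2 M [ 0.738  0.129 -0.162] w 0.0134
```

```bash
python3 -m handwheel '[[[0,0,0],[0,0,0],1],[[0,0,0],[0,0,0],1]]' >/dev/null
python3 -c "
from h import *
knob()"
```

```text
t 18.68 th deg 24.05 jaw y 11.3 off-track xy mm [0.02 1.26] Fstage [0.5 5.4] Fz 3.4 M [ 0.864  0.151 -0.1  ] w 0.0129
```

```bash
python3 -m handwheel '[[[0.5,1.2,0],[0,0,0],1],[[0,0,0],[0,0,0],1],[[0,0,0],[0,0,0],1]]' >/dev/null
python3 -c "
from h import *
knob()"
python3 -m handwheel '[[[0.64,1.44,0],[0,0,1],1],[[0.79,1.36,0],[0,0,1],1],[[0.92,1.27,0],[0,0,1],1],[[1.05,1.17,0],[0,0,1],1],[[0,0,0],[0,0,0],1],[[0,0,0],[0,0,0],1]]' >/dev/null
python3 -c "
from h import *
knob()"
```

```text
t 19.05 th deg 24.04 jaw y 11.29 off-track xy mm [0.05 1.34] Fstage [0.3 2.4] Fz 3.7 M [ 0.556  0.054 -0.107] w 0.0133
t 19.8 th deg 48.08 jaw y 17.59 off-track xy mm [0.68 2.22] Fstage [1.6 5.5] Fz 3.5 M [ 0.904 -0.062 -0.166] w 0.0128
```

```bash
python3 -m handwheel '[[[1.3,1.2,0],[0,0,0.5],1],[[0.61,0.49,0],[0,0,0.5],1],[[0.64,0.46,0],[0,0,0.5],1],[[0.66,0.43,0],[0,0,0.5],1]]' >/dev/null
python3 -c "
from h import *
knob()"
python3 -m handwheel '[[[0.68,0.39,0],[0,0,0.5],1],[[0.70,0.36,0],[0,0,0.5],1],[[0.72,0.32,0],[0,0,0.5],1],[[0.73,0.28,0],[0,0,0.5],1]]' >/dev/null
python3 -c "
from h import *
knob()"
python3 -m handwheel '[[[0,0,0],[0,0,0],1],[[0,0,0],[0,0,0],1]]' >/dev/null
python3 -c "
from h import *
knob()"
```

```text
t 20.3 th deg 60.06 jaw y 20.72 off-track xy mm [1.11 2.49] Fstage [3.1 3. ] Fz 2.0 M [ 0.792 -0.252  0.322] w 0.0128
t 20.8 th deg 72.07 jaw y 23.87 off-track xy mm [1.61 2.71] Fstage [3.5 4.6] Fz 0.8 M [ 0.886 -0.323  0.332] w 0.0129
t 21.05 th deg 72.03 jaw y 23.86 off-track xy mm [1.62 2.79] Fstage [3.8 3.9] Fz 0.6 M [ 0.877 -0.301  0.046] w 0.0131
```

```bash
python3 -m handwheel '[[[1.2,1.26,0],[0,0,0.5],1],[[0.78,0.34,0],[0,0,0.5],1],[[0.79,0.3,0],[0,0,0.5],1],[[0.79,0.26,0],[0,0,0.5],1],[[0.8,0.22,0],[0,0,0.5],1],[[0.8,0.18,0],[0,0,0.5],1],[[0.8,0.14,0],[0,0,0.5],1],[[0.8,0.1,0],[0,0,0.5],1]]' >/dev/null
python3 -c "
from h import *
knob()"
python3 -m handwheel '[[[0.8,0.06,0],[0,0,0.5],1],[[0.8,0.02,0],[0,0,0.5],1]]' >/dev/null
python3 -c "
from h import *
knob()"
python3 -m handwheel '[[[0.79,-0.02,0],[0,0,0.5],1],[[0.78,-0.06,0],[0,0,0.5],1]]' >/dev/null
python3 -c "
from h import *
knob()"
```

```text
t 22.05 th deg 96.05 jaw y 30.15 off-track xy mm [2.82 2.89] Fstage [2.6 1.8] Fz 1.5 M [ 0.529 -0.183  0.307] w 0.013
t 22.3 th deg 102.05 jaw y 31.72 off-track xy mm [3.11 2.89] Fstage [1.6 1.1] Fz 1.8 M [ 0.482 -0.174  0.29 ] w 0.0132
t 22.55 th deg 108.05 jaw y 33.29 off-track xy mm [3.37 2.79] Fstage [1.5 1.9] Fz 2.5 M [ 0.481 -0.156  0.312] w 0.013
```

```bash
cat > k.py <<'E'
from h import *
knob()
E
python3 -m handwheel '[[[0.77,-0.1,0],[0,0,0.5],1]]' >/dev/null; python3 k.py
python3 -m handwheel '[[[0.75,-0.14,0],[0,0,0.5],1]]' >/dev/null; python3 k.py
```

```text
t 22.68 th deg 111.04 jaw y 34.07 off-track xy mm [3.5  2.74] Fstage [3.  1.9] Fz 1.4 M [ 0.476 -0.172  0.376] w 0.013
t 22.8 th deg 114.02 jaw y 34.85 off-track xy mm [3.67 2.64] Fstage [2.8 1.6] Fz 2.0 M [ 0.416 -0.225  0.455] w 0.0131
```

Run:
```python
from h import *
crop(vision.get_image("scene"),215,140,110,80,7,"pics/c6.png")
```

```text
(no output)
```

View pics/c6.png

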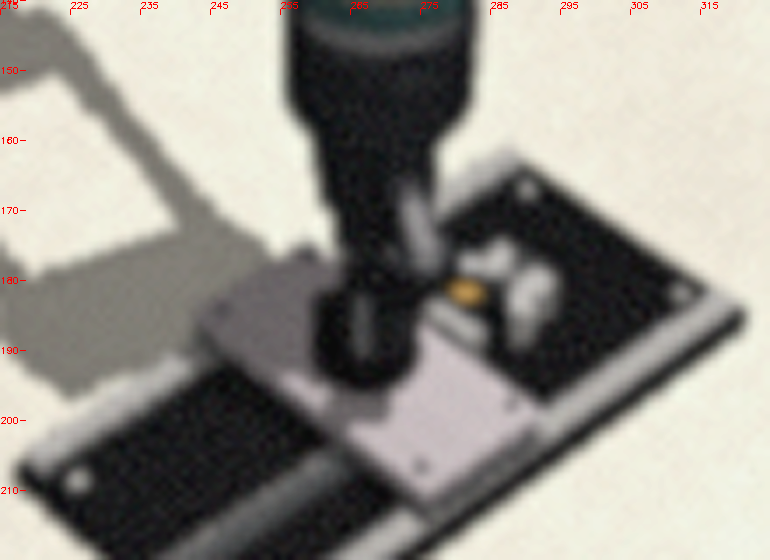

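Torque has risen from 0.30 to 0.455 N m. In the picture the ore is at (281.3,181.4) in front of the V at about (288,181), and the jaw bar is right behind it at (282,188). I'll convert those pixels to stage positions.

```bash
python3 k.py
python3 - <<'E'
from h import *
A=np.array([[np.cos(ST[2]),np.sin(ST[2])],[-np.sin(ST[2]),np.cos(ST[2])]])
for nm,pt,z in(("ore c5",(455,301),.036),("ore c6",(466,292),.036),("jaw R end front top c5",(440,365),.041),("jaw R c6",(489,327),.041),("V near tip c6",(508,318),.034),("V far tip",(460,262),.034),("plate corner R",(742,316),.014),("carriage corner c5",(490,440),.042),("carr corner c6",(545,405),.042)):
    X=plane("scene",cp(215,140,7,[pt])[0],z); print(nm,np.round(A@(X[:2]-ST[:2])*1e3,1))
print("carr corner pred start", proj("scene",[S(-.072,0.0,.042)]),"plate", proj("scene",[S(.075,.15,.014)]))
E
```

```text
t 22.85 th deg 114.09 jaw y 34.87 off-track xy mm [3.69 2.7 ] Fstage [2.5 1.6] Fz 2.0 M [ 0.465 -0.204  0.35 ] w 0.013
ore c5 [ 0.7 38.9]
ore c6 [-0.1 46.3]
jaw R end front top c5 [27.5  3.4]
jaw R c6 [25.3 34.8]
V near tip c6 [22.2 50. ]
V far tip [-16.8  59.2]
plate corner R [ 77.2 142.9]
carriage corner c5 [ 72.7 -12. ]
carr corner c6 [74.  18.9]
carr corner pred start [[254.07955834 174.8411398 ]] plate [[321.55006747 183.2799318 ]]
```

The knob's track fits a grip 2.7 mm off the knob axis along stage x, so my frame is about 2.5 mm off. That puts the specimen 3 mm off-centre, resting on only one arm of the V, which matches the contact coming about 3 mm early. I'll back the jaw off and centre the specimen with the fingers.

```bash
sed -i 's/^ST=.*/ST=[.58407,.05858,.25462]/' h.py
python3 -m handwheel '[[[-1.46,0.35,0],[0,0,-1],1],[[-1.52,0.2,0],[0,0,-1],1],[[-1.57,0.04,0],[0,0,-1],1],[[-1.59,-0.13,0],[0,0,-1],1],[[-1.6,-0.29,0],[0,0,-1],1],[[-1.59,-0.45,0],[0,0,-1],1],[[-1.57,-0.62,0],[0,0,-1],1],[[-1.52,-0.78,0],[0,0,-1],1],[[-1.46,-0.93,0],[0,0,-1],1],[[0,0,0],[0,0,0],1],[[0,0,0],[0,0,0],1]]' >/dev/null; python3 k.py
python3 - <<'E'
from h import *
to(S(0,-.045+.0157,.12),ST[2]+np.pi/2)
E
```

```text
t 24.23 th deg 60.06 jaw y 20.72 off-track xy mm [-1.44  2.51] Fstage [3.3 1.5] Fz 0.9 M [ 0.437 -0.532  0.313] w 0.0129
t 24.23 pos [0.5894 0.0323 0.0562] shift [ -3.    0.1 -63.8] tilt [ 0.0024 -0.0006] turn units -10.01 F [2.8 2.2 0.9] M [ 0.44 -0.53  0.31] w 0.0129 g 59.0
```

```bash
python3 -m handwheel '[[[0,0,0],[0,0,0],0.4],[[0,0,0],[0,0,0],0.1],[[0,0,0],[0,0,0],-0.1],[[0,0,-10],[0,0,0],-0.1],[[0,0,-25],[0,0,0],-0.1],[[0,0,-25],[0,0,1],-0.1],[[0,0,-10],[0,0,1],-0.1],[[0,0,0],[0,0,1],-0.1],[[0,0,0],[0,0,1],-0.1],[[0,0,0],[0,0,1],-0.1],[[0,0,0],[0,0,0],-0.1]]' 20 >/dev/null
python3 - <<'E'
from h import *
to(S(0,.0415,.1),ST[2])
E
```

```text
t 25.6 pos [0.5883 0.0325 0.1267] shift [67.9  2.4 26.6] tilt [ 0.0007 -0.0003] turn units 0.0 F [ 0.8 -0.9  0.1] M [-0.02 -0.   -0.06] w 0.047 g 0.0
```

```bash
python3 -m handwheel '[[[20,1,0],[0,0,0],-0.1],[[26,1.4,0],[0,0,0],-0.1],[[20.4,0,10],[0,0,0],-0.1],[[0,0,25],[0,0,0],-0.1],[[0,0,25],[0,0,0],-0.1],[[0,0,20],[0,0,0],-0.1],[[0,0,10],[0,0,0],-0.1],[[0,0,0],[0,0,0],-0.1],[[0,0,0],[0,0,0],-0.1]]' >/dev/null
python3 - <<'E'
from h import *
to(S(0,.0400,.0215),ST[2])
E
```

```text
t 26.73 pos [0.5745 0.0976 0.0366] shift [-0.2 -0.6 15.1] tilt [ 0.0014 -0.    ] turn units -0.01 F [0.  0.4 0.2] M [-0.02 -0.01  0.02] w 0.047 g 0.0
```

```bash
python3 -m handwheel '[[[0,-0.5,8],[0,0,0],-0.1],[[0,0,5],[0,0,0],-0.1],[[0,0,1],[0,0,0],-0.1],[[0,0,0],[0,0,0],-0.1]]' >/dev/null
python3 - <<'E'
from h import *
to(S(0,.0400,.0215),ST[2])
E
python3 -m handwheel '[[[0,0,0],[0,0,0],0],[[0,0,0],[0,0,0],0.05],[[0,0,0],[0,0,0],0.1],[[0,0,0],[0,0,0],0.15],[[0,0,0],[0,0,0],0.2],[[0,0,0],[0,0,0],0.24],[[0,0,0],[0,0,0],0.27],[[0,0,0],[0,0,0],0.3],[[0,0,0],[0,0,0],0.33],[[0,0,0],[0,0,0],0.33]]' 20 >/dev/null
python3 - <<'E'
from h import *
to(S(0,.0400,.0215),ST[2])
E
```

```text
t 27.23 pos [0.5734 0.0972 0.0219] shift [-0.1  0.6  0.4] tilt [-0.0002 -0.0001] turn units -0.01 F [-0.5  0.3  0.3] M [-0.03 -0.06 -0.01] w 0.0475 g 0.0
t 28.48 pos [0.5733 0.0972 0.0221] shift [-0.1  0.7  0.6] tilt [-0.0001 -0.0001] turn units -0.01 F [-1.2  0.1  2.8] M [-0.05  0.25  0.01] w 0.0289 g 18.8
```

```bash
python3 -m handwheel '[[[0,0.4,0],[0,0,0],0.33],[[0,0.3,0],[0,0,0],0.33],[[0,0,0],[0,0,0],0.33],[[0,0,0],[0,0,0],0.25],[[0,0,0],[0,0,0],0.15],[[0,0,0],[0,0,0],0.05],[[0,0,0],[0,0,0],-0.1],[[0,0,0],[0,0,0],-0.1],[[0,0,-5],[0,0,0],-0.1],[[0,0,-20],[0,0,0],-0.1],[[0,0,-30],[0,0,0],-0.1],[[0,0,-30],[0,0,0],-0.1],[[0,0,-15],[0,0,0],-0.1],[[0,0,0],[0,0,0],-0.1]]' 20 >/dev/null
python3 - <<'E'
from h import *
to(S(0,-.045+.0157,.13),ST[2]+np.pi/2-np.radians(60))
crop(vision.get_image("scene"),215,140,110,80,7,"pics/c7.png")
E
```

```text
t 30.23 pos [0.5748 0.0975 0.123 ] shift [-69.3  -0.7  -6.9] tilt [0.0025 0.    ] turn units -5.01 F [-0.5 -0.1 -0.7] M [-0.02 -0.05  0.04] w 0.0469 g 0.0
```

View pics/c7.png

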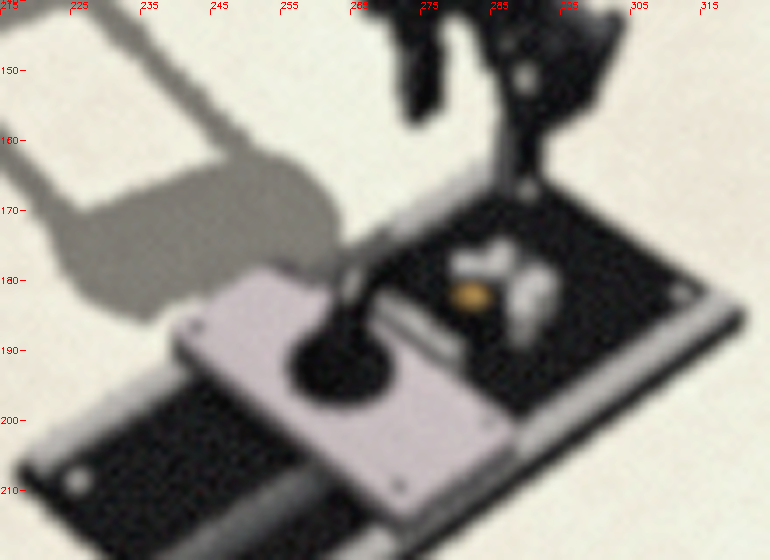

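The ore is now at (282,182), moved towards +x, and the specimen stands upright, centred before the V. Back to the knob.

```bash
python3 -m handwheel '[[[-20,-0.3,0],[0,0,0],-0.1],[[-30,-0.4,0],[0,0,0],-0.1],[[-19.3,0,0],[0,0,-1],-0.1],[[0,0,0],[0,0,-1],-0.1],[[0,0,0],[0,0,-1],-0.1],[[0,0,0],[0,0,-1],-0.1],[[0,0,0],[0,0,-1],-0.1],[[0,0,15],[0,0,0],-0.1],[[0,0,10],[0,0,0],-0.1],[[0,0,0],[0,0,0],-0.1],[[0,0,0],[0,0,0],-0.1]]' >/dev/null
python3 - <<'E'
from h import *
to(S(0,-.045+.0157,.056),ST[2]+np.pi/2-np.radians(60))
E
```

```text
t 31.65 pos [0.5909 0.0301 0.0967] shift [-0.3  0.5 40.7] tilt [-0.0003 -0.0001] turn units -0.01 F [0.2 0.4 0.6] M [-0.01 -0.02  0.  ] w 0.0472 g 0.0
```

```bash
python3 -m handwheel '[[[-0.3,0.5,15],[0,0,0],-0.1],[[0,0,15],[0,0,0],-0.1],[[0,0,8],[0,0,0],-0.1],[[0,0,2.5],[0,0,0],0.3],[[0,0,0],[0,0,0],0.5],[[0,0,0],[0,0,0],0.6],[[0,0,0],[0,0,0],0.62],[[0,0,0],[0,0,0],0.64],[[0,0,0],[0,0,0],0.66],[[0,0,0],[0,0,0],0.72],[[0,0,0],[0,0,0],0.72]]' 20 >/dev/null
python3 k.py
```

```text
t 33.02 th deg 60.03 jaw y 20.71 off-track xy mm [0.1  0.09] Fstage [-0.2  0.7] Fz 1.6 M [ 0.05  -0.007  0.166] w 0.0138
```

```bash
python3 -m handwheel '[[[0,0,0],[0,0,0],1],[[0.68,0.39,0],[0,0,0.5],1],[[0.7,0.36,0],[0,0,0.5],1],[[0.72,0.32,0],[0,0,0.5],1],[[0.73,0.28,0],[0,0,0.5],1],[[0.75,0.24,0],[0,0,0.5],1],[[0.76,0.2,0],[0,0,0.5],1],[[0.77,0.16,0],[0,0,0.5],1],[[0.78,0.12,0],[0,0,0.5],1],[[0.78,0.08,0],[0,0,0.5],1]]' 60 >/dev/null;python3 k.py
python3 -m handwheel '[[[0.78,0.04,0],[0,0,0.5],1],[[0.78,0,0],[0,0,0.5],1],[[0.78,-0.04,0],[0,0,0.5],1],[[0.78,-0.08,0],[0,0,0.5],1]]' >/dev/null;python3 k.py
python3 -m handwheel '[[[0.78,-0.12,0],[0,0,0.5],1],[[0.77,-0.16,0],[0,0,0.5],1]]' >/dev/null;python3 k.py
```

```text
t 34.27 th deg 87.12 jaw y 27.81 off-track xy mm [0.08 0.1 ] Fstage [-0.6  0.1] Fz 3.0 M [0.059 0.068 0.238] w 0.0127
t 34.77 th deg 99.12 jaw y 30.95 off-track xy mm [0.06 0.1 ] Fstage [-0.1  0.4] Fz 2.7 M [0.108 0.121 0.306] w 0.0132
t 35.02 th deg 105.12 jaw y 32.52 off-track xy mm [0.07 0.08] Fstage [-0.7  0.6] Fz 2.9 M [0.089 0.068 0.301] w 0.0132
```

```bash
python3 -m handwheel '[[[0.76,-0.2,0],[0,0,0.5],1]]' >/dev/null;python3 k.py
python3 -m handwheel '[[[0.75,-0.24,0],[0,0,0.5],1]]' >/dev/null;python3 k.py
python3 -m handwheel '[[[0.73,-0.28,0],[0,0,0.5],1]]' >/dev/null;python3 k.py
```

```text
t 35.15 th deg 108.13 jaw y 33.31 off-track xy mm [0.06 0.1 ] Fstage [-0.2  1.2] Fz 2.9 M [-0.004  0.164  0.304] w 0.0128
t 35.27 th deg 111.12 jaw y 34.09 off-track xy mm [0.08 0.07] Fstage [-0.8  1.1] Fz 3.1 M [0.048 0.123 0.265] w 0.013
t 35.4 th deg 114.12 jaw y 34.88 off-track xy mm [0.06 0.09] Fstage [-0.  -0.3] Fz 3.4 M [0.044 0.086 0.297] w 0.0128
```

The torque is still at the free level at 114°, where contact showed last time, so the re-centring was right.

```bash
python3 -m handwheel '[[[0.72,-0.32,0],[0,0,0.5],1]]' >/dev/null;python3 k.py
python3 -m handwheel '[[[0.7,-0.36,0],[0,0,0.5],1]]' >/dev/null;python3 k.py
```

```text
t 35.52 th deg 117.12 jaw y 35.66 off-track xy mm [0.05 0.05] Fstage [-1.   0.5] Fz 2.9 M [0.04  0.104 0.287] w 0.0131
t 35.65 th deg 120.12 jaw y 36.45 off-track xy mm [0.05 0.08] Fstage [0.1 0.7] Fz 2.4 M [0.081 0.145 0.332] w 0.0127
```

```bash
python3 -m handwheel '[[[0.34,-0.2,0],[0,0,0.25],1]]' >/dev/null;python3 k.py
python3 -m handwheel '[[[0.34,-0.2,0],[0,0,0.25],1]]' >/dev/null;python3 k.py
python3 -m handwheel '[[[0.33,-0.21,0],[0,0,0.25],1]]' >/dev/null;python3 k.py
```

```text
t 35.77 th deg 121.56 jaw y 36.83 off-track xy mm [0.06 0.06] Fstage [-0.6  0.3] Fz 3.9 M [0.057 0.148 0.385] w 0.0128
t 35.9 th deg 123.09 jaw y 37.22 off-track xy mm [0.04 0.03] Fstage [-0.8 -0.1] Fz 4.4 M [0.042 0.191 0.382] w 0.0126
t 36.02 th deg 124.6 jaw y 37.62 off-track xy mm [0.04 0.02] Fstage [-0.6  0.9] Fz 5.8 M [0.005 0.207 0.442] w 0.0131
```

```bash
python3 -m handwheel '[[[0,0,0],[0,0,0],1]]' >/dev/null;python3 k.py
python3 -m handwheel '[[[0,0,0],[0,0,0],0.6],[[0,0,0],[0,0,0],0.4],[[0,0,0],[0,0,0],0.1],[[0,0,0],[0,0,0],-0.1],[[0,0,-5],[0,0,0],-0.1],[[0,0,-20],[0,0,0],-0.1],[[0,0,-30],[0,0,0],-0.1],[[0,0,-40],[0,0,0],-0.1],[[0,0,-40],[0,0,0],-0.1],[[40,0,-20],[0,0,0],-0.1],[[0,0,0],[0,0,0],-0.1]]' 20 >/dev/null
python3 -m handwheel '[[[0,-50,0],[0,0,0],-0.1],[[0,-50,0],[0,0,0],-0.1],[[0,-50,0],[0,0,0],-0.1],[[0,0,0],[0,0,0],-0.1]]'
python3 - <<'E'
from h import *
a=vision.get_image("top"); cv2.imwrite("pics/raw_topF.png",a); b=vision.get_image("scene")
crop(a,180,155,110,76,5,"pics/a.png"); crop(b,215,140,110,80,5,"pics/b.png")
A=cv2.imread("pics/a.png");B=cv2.imread("pics/b.png")
A=cv2.resize(A[:,:400],(400,380)) if 0 else A[:,:400]
cv2.imwrite("pics/fin.png",np.hstack([A,B[:380,150:550]]))
E
```

```text
t 36.15 th deg 124.59 jaw y 37.62 off-track xy mm [0.07 0.06] Fstage [-1.7 -0. ] Fz 4.3 M [0.08  0.203 0.221] w 0.0129
clock: 38.02
position: [0.4553, 0.1356, 0.211]
ee_rot: [-0.001, 0.818, 0.575, -0.002]
contact_force: [0.5, 0.5, -0.9]
width: 0.0469
gripper_force: 0.0
```

View pics/fin.png

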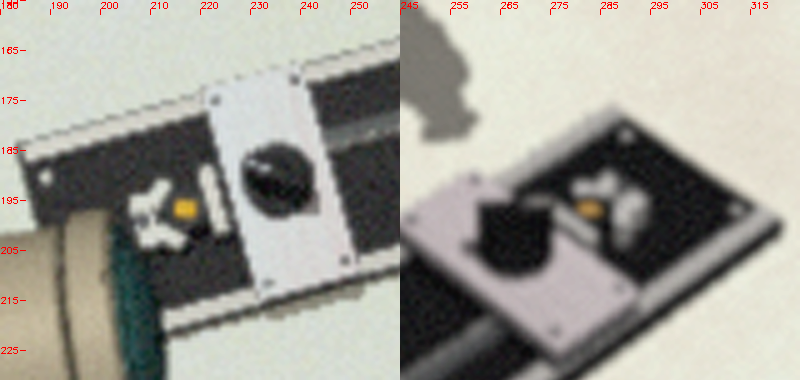

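The final picture shows the ore at top-view (217,197), on the line from the V apex (209,199) to the jaw centre (223,195). The specimen is upright and seated, and the gripper is clear.

```bash
python3 -c "
from rig import manip
print(manip.sign_off())"
```

```text
the job is handed in; nothing more can be done
None
```

The specimen stands upright, centred in the V, and is clamped at roughly 10–12 N (estimated from the knob torque). It took a second try after the first feed met it about 3 mm off-centre (also about 10 N). The gripper is clear, and the job was handed in at about 38 s.

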